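# Lock the die collar of a press with a two-pin spanner

## Task

Take the two-pin spanner from its holder, feel both prongs fully into the two holes of the lock ring on the press bed while pressing only lightly, and with both prongs in, turn the ring clockwise (seen from above) until it is home against its stop. Then lift the spanner out, stand it back in its holder with the prongs hanging in the slot, and let go. Be gentle with the ring and leave the other things on the bench where they are.

Things in the scene. Friction and masses are not known exactly. Their poses are not given: they have to be found in the camera images.
- press_bed: Fixed aluminium plate 170 x 170 x 22 mm carrying a dark round housing with the aluminium lock ring on top. Origin: centre of the underside, straight below the ring's axis; z up. At the start the line through the ring's two holes lies within 0.65 rad either way of this body's y axis; just where is NOT measured: look, or press the prongs lightly on the face and turn slowly until they drop in.
- collar (a point): Point on the ring's axis at its flat upper face, 58 mm above the bench; axes of the press bed, not turning with the ring. Ring: 97 mm outside, 54 mm inside, 14 mm thick. Two round 10 mm through holes lie opposite each other, each 36 mm from the axis, 14 mm deep to the housing. The round die inside the ring is 1 to 2 mm below the face.
- lock_ring (a joint): Clockwise turn of the ring seen from above, rad. 0 loose, 0.8 home (lug on its rim meets the stop post); starts at 0 to 0.2. Dry friction of about 0.3 N m both ways, no spring: it stays where left, and prongs sliding on its face under 10 N do not drag it. The value does not tell where the holes point.
- spanner: Loose pin spanner, 0.35 kg, starts in the holder. Steel bar 100 (x) x 26 (y) x 10 mm; origin: centre of the bar's underside, z up. Black upright handle on its middle, 36 mm (x) x 20 mm (y), top 65 mm above the origin: grip it across the 20 mm, firmly, fingertips above the bar. Same after a half turn. Over 60 N in all on ring or bed (pressing, or twisting by over 1.5 N m) is too rough.
- prong_a (a point): Centre of the end of one prong, at x = +36 mm on the spanner, 10 mm below the bar's underside. Prongs are round, 7 mm diameter, the last 2 mm tapered to 5 mm. Fully engaged, the bar rests on the ring and this point is 10 mm below the ring's face.
- prong_b (a point): The same for the other prong, at x = -36 mm on the spanner.
- holder: Fixed grey slotted block for the spanner, 112 mm (x) x 35 mm (y) x 30 mm high, foot plate 142 x 60 mm. Slot in its top: 92 mm (x) x 15 mm (y), 24 mm deep. The spanner's bar lies along x on the block's top (30 mm above the bench) with both prongs in the slot, either way round. Origin: centre of the underside, z up.
- carton: Bystander: cardboard carton 100 x 80 x 55 mm, loose; leave alone. Origin: centre of its underside.
- cup: Bystander: formed yellow plastic bowl, 76 mm across, 50 mm high, loose; leave alone. Origin: centre of its underside.
- parts_tray: Bystander: aluminium tray 120 x 160 x 35 mm, loose; leave alone. Origin: centre of its underside.
- wrench: Bystander: ordinary flat steel wrench lying on the bench, loose; leave alone. Origin: centre of its underside.
Mind the look-alikes: they are no part of the job. What is shaped like the holder but green or red is not meant.

How it is judged:
By the outcome, as a careful person would: the job done as asked, in the order asked, and still so for the second after the job is handed in, with the robot touching nothing.
It also fails if it takes over 72 s, if anything falls off the work surface, if the arm or the gripper's body presses on something with over 40 N, if the wrist force passes 120 N, or if a joint passes its speed limit or range.

## Robot

A 6-joint arm with a two-finger parallel gripper is mounted at the origin on the work surface. World frame = base frame: x ahead of the robot, y to its left, z up, the work surface at z = 0. Lengths are in m, angles in rad, forces in N, time in s.
With the tool pointing down it reaches from about 0.3 to 0.875 m from the base axis. Payload 6.4 kg.
Tool frame: the origin (TCP) lies between the finger pads; the fingertips stand 19 mm ahead of it and the grasp point (between the pads) is the TCP (r.nose_length is the distance from the TCP to the fingertips, in m); z points along the fingers, y is the line along which they close (so a half turn about z gives the same grasp; the last joint's range is limited). The gripper opens to 85 mm and grips with 20 to 120 N. Pads are 22 mm wide; open, the fingers measure 114 mm over their backs; the gripper's body (76 mm by 85 mm) begins 54 mm behind the grasp point. The pads swing forward as they close: fully open they stand 13 mm farther back than shut.
Start: joints at [-1.325, 0.181, 1.607, -0, 1.354, -0.206], TCP at [0.251, -0.517, 0.25] pointing down, gripper open.
Joint ranges: [-2.99, 2.99], [-0.89, 2.07], [0.3, 2.58], [-1.14, 4.28], [0, 2.63], [-3.12, 3.12]. Speed limits (rad/s): [2.57, 2.57, 3.01, 3.14, 3.14, 3.14].

## Interface

Orientations are given as a rotation vector (axis times angle).
In Python, from rig import r, optics, find_in, cut_out, tip_of gives the robot as it stands. Calls block until the motion is done:
- r.move_to(position, orientation): joint-space move of the TCP to a pose.
- r.move_l(position, rotation=None, speed=0.15): straight line of the TCP; rotation=None keeps the orientation; speed is the mean speed in m/s.
- r.movej(angles): joint-space move.
- r.gripper_to(opening): opening from 0.0 (shut) to 1.0 (fully open); the grip force is fixed at half the most; returns when the fingers have stopped.
- r.hold(seconds).
- r.ik(position, orientation): joint angles nearest the present ones, or None.
- r.get_obs(): the state.
- optics.snapshot(name): name is "scene" or "side" or "wrist"; returns the picture (400x640x3 uint8, blue, green, red); there is no depth.
- optics.calibration(name): a dict with "camera_matrix" (3x3 intrinsics, pixels), "k1" (the pictures are not rectified: a ray, as slopes to the right and down, at radius r is drawn at 1 + k1 r^2 times it, then the intrinsics apply), "world_to_cam" (4x4, takes a point from world to camera coordinates). Camera axes: x right, y down, z forward; pixel columns grow to the right and rows downward; lengths in m; the calibration is good to about 2 mm. A picture is of the moment at which its call begins: read the wrist's pose just before it. calibration takes no time and is no camera call; for the wrist camera it gives the pose at the moment of the call.
A pose or a line that the arm cannot do raises r.MotionError and nothing moves.
- r.finish_job(): hands the job in; it is judged then, once.
Trained networks look in the newest picture that a camera, given by its name, has taken for a name from the list of things; names that differ only in an ending like _2 or _b are one class to them, and where a whole thing is asked for, a point or a joint stands for the part that bears it (a point fixed in the world has none). Each returns a list of dicts, best first, with "conf" (0 to 1); they miss things now and then, are a little off and sometimes report something else, mostly with a low value. They report only what shows in the picture. A call takes as long as a camera call. They do not tell look-alikes from the thing itself.
- find_in(camera, target): "extent" ([centre column, centre row, width, height] in pixels, round what is visible of it).
- cut_out(camera, target): "pixels" (400x640 bool, what is visible of it) and "extent" ([centre column, centre row, width, height] in pixels, round what is visible of it).
- tip_of(camera, target): "centre" ([column, row] in pixels: a listed point, or the origin of a listed thing).
The state is a dict: "t": time; "joint_pos": joint angles; "dq": joint speeds; "effort": joint torques, N m; "ee_pos": TCP position; "orientation": TCP orientation; "wrist_force": force on the tool from outside, world axes, zero at the start; "moment": the same for the moment, N m; "grip_width": opening from 0.0 (shut) to 1.0 (fully open); "grip_force": force on a finger pad.
Only numpy, scipy, OpenCV 4.12 (cv2) and the standard library are available. Lean on these libraries where they do the work, as an engineer would, in place of code of your own. Each camera call takes 0.05 s, during which the arm holds its last target. There are 200 camera calls.

## Working session

There is one attempt and no reset: what is moved stays moved. The work goes in short steps, each a Python script; the robot and the scene stay as the last script left them, time stands still between calls to the robot, and variables do not carry over. Pictures are saved under pics/ and viewed, at most 10 in all, crops included, and the job is handed in when it is done.

```bash
ls; mkdir -p pics
cat > h.py <<'E'
import numpy as np, cv2
from rig import r, optics, find_in, cut_out, tip_of
from scipy.spatial.transform import Rotation as R
def ray(cal,uv):
    K=np.array(cal["camera_matrix"]);k1=cal["k1"];T=np.array(cal["world_to_cam"])
    d=np.array([(uv[0]-K[0,2])/K[0,0],(uv[1]-K[1,2])/K[1,1]])
    s=d.copy()
    for _ in range(20): s=d/(1+k1*(s@s))
    Rm=T[:3,:3]; return -Rm.T@T[:3,3], Rm.T@np.array([s[0],s[1],1])
def onz(cal,uv,z):
    o,d=ray(cal,uv); return o+d*(z-o[2])/d[2]
def proj(cal,p):
    K=np.array(cal["camera_matrix"]);T=np.array(cal["world_to_cam"])
    c=T[:3,:3]@np.array(p)+T[:3,3]; s=c[:2]/c[2]; s=s*(1+cal["k1"]*(s@s))
    return K[:2,:2]@s+K[:2,2]
def down(yaw): # tool z down, tool x at yaw in world
    c,s=np.cos(yaw),np.sin(yaw)
    return R.from_matrix(np.array([[c,s,0],[s,-c,0],[0,0,-1]])).as_rotvec()
E
python3 - <<'E'
from h import *
a=optics.snapshot("scene"); b=optics.snapshot("side")
cv2.imwrite("pics/scene.png",a);cv2.imwrite("pics/side.png",b)
for c in("scene","side"):
    cal=optics.calibration(c)
    for t,z in (("collar",.058),("spanner",.03),("holder",0),("prong_a",.02),("press_bed",0)):
        for q in tip_of(c,t)[:3]: print(c,t,round(q["conf"],2),np.round(q["centre"]),onz(cal,q["centre"],z).round(4))
o=r.get_obs();print(o["t"],o["orientation"],o["wrist_force"])
E
```

```text
pics
scene collar 0.72 [263. 232.] [ 0.5567 -0.1772  0.058 ]
scene spanner 0.72 [357. 178.] [0.5085 0.1994 0.03  ]
scene holder 0.9 [354. 189.] [0.5134 0.1823 0.    ]
scene holder 0.67 [433. 197.] [ 0.6996  0.336  -0.    ]
scene holder 0.66 [283. 191.] [0.3831 0.007  0.    ]
scene prong_a 0.73 [359. 188.] [0.5407 0.1794 0.02  ]
scene prong_a 0.52 [351. 175.] [0.4729 0.2067 0.02  ]
scene press_bed 0.8 [263. 248.] [ 0.5541 -0.1821  0.    ]
side collar 0.65 [342. 170.] [ 0.5559 -0.1769  0.058 ]
side spanner 0.78 [310. 254.] [0.509  0.1911 0.03  ]
side holder 0.81 [310. 260.] [0.5118 0.1822 0.    ]
side holder 0.81 [381. 286.] [0.304  0.2011 0.    ]
side holder 0.78 [380. 232.] [ 0.3699 -0.0004  0.    ]
side prong_a 0.93 [303. 250.] [0.5382 0.1724 0.02  ]
side prong_a 0.59 [321. 266.] [0.4689 0.2127 0.02  ]
side press_bed 0.78 [338. 181.] [ 0.5723 -0.1928  0.    ]
0.6 [3.06177210e+00 7.03643968e-01 1.29713699e-05] [-0.1043319   0.08319629  1.23441657]
```

View pics/scene.png

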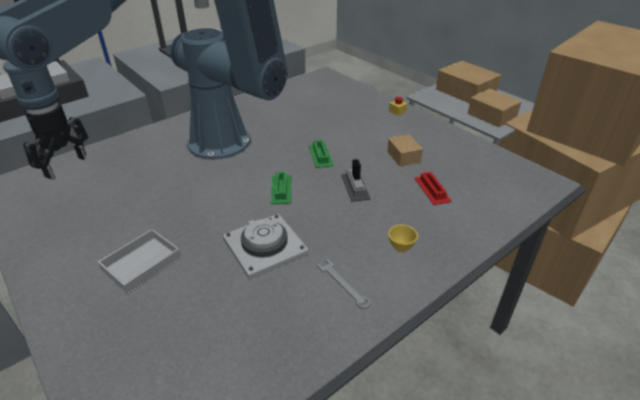

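View pics/side.png

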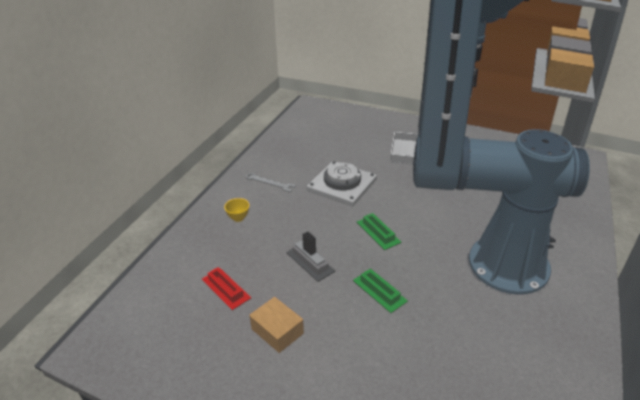

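The spanner stands in the grey holder, at scene (357,180) and side (310,250). The ring is at scene (263,235) and side (342,172). The green and red blocks are look-alikes. Next I'll look at both targets with the wrist camera from above.

```bash
cat > look.py <<'E'
from h import *
def over(p,yaw,h,name):
    r.move_to([p[0],p[1],h],down(yaw)); cal=optics.calibration("wrist"); img=optics.snapshot("wrist")
    cv2.imwrite("pics/%s.png"%name,img); return cal,img
E
python3 - <<'E'
from look import *
cal=optics.calibration("wrist"); o=r.get_obs()
T=np.linalg.inv(np.array(cal["world_to_cam"])); Rt=R.from_rotvec(o["orientation"])
print("cam in tool",Rt.inv().apply(T[:3,3]-o["ee_pos"]),Rt.inv().apply(T[:3,2]), "K",cal["camera_matrix"][0])
off=Rt.inv().apply(T[:3,3]-o["ee_pos"]); ax=Rt.inv().apply(T[:3,2])
def aim(p,yaw,h,z):  # TCP such that optical axis hits p at height z
    q=R.from_rotvec(down(yaw)); c=q.apply(off); d=q.apply(ax); s=(z-(h+c[2]))/d[2]
    return np.array(p[:2])-(c+d*s)[:2]
for nm,p,yaw,z,things in (("w_ring",(.556,-.177),-.4,.058,(("collar",.058),("press_bed",0.))),("w_hold",(.509,.19),-.46,.03,(("spanner",.03),("prong_a",.02),("holder",0.)))):
    a=aim(p,yaw,.27,z); cal,img=over(a,yaw,.27,nm)
    for t,zz in things:
        for q in tip_of("wrist",t)[:3]: print(t,round(q["conf"],2),np.round(q["centre"]),onz(cal,q["centre"],zz).round(4))
    np.save("pics/%s.npy"%nm,cal,allow_pickle=True)
    print(r.get_obs()["t"],r.get_obs()["joint_pos"])
E
```

```text
cam in tool [ 0.08387869  0.00050318 -0.1247598 ] [-3.22299442e-01 -3.43524618e-05  9.46637771e-01] K [280.95937644   0.         317.61353822]
collar 0.57 [318. 205.] [ 0.5504 -0.1745  0.058 ]
collar 0.43 [527. 206.] [ 0.4425 -0.4247  0.058 ]
press_bed 0.56 [317. 190.] [ 0.5524 -0.1746  0.    ]
2.4583 [-5.06548054e-01  2.51406511e-01  1.48259768e+00 -1.27903240e-04
  1.40764572e+00  1.46548329e+00]
spanner 0.9 [316. 200.] [0.5114 0.1911 0.03  ]
prong_a 0.75 [314. 222.] [0.4794 0.2106 0.02  ]
prong_a 0.62 [319. 171.] [0.5441 0.1708 0.02  ]
holder 0.8 [462. 215.] [0.3819 0.0073 0.    ]
holder 0.68 [318. 192.] [0.5124 0.1883 0.    ]
holder 0.65 [354. 300.] [0.3143 0.219  0.    ]
4.0167 [ 9.70617997e-02  1.58094764e-01  1.59282875e+00 -1.53142497e-04
  1.39072559e+00  2.12958079e+00]
```

View pics/w_ring.png

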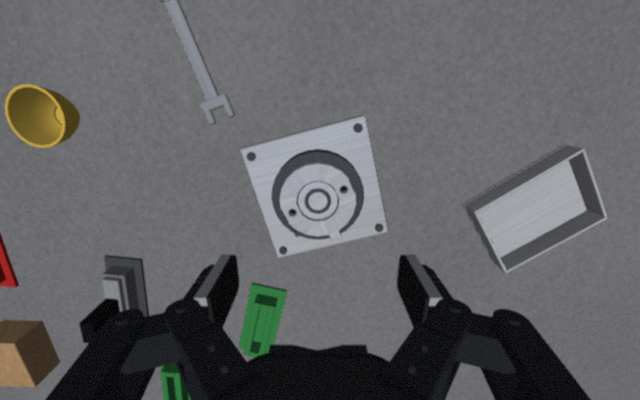

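View pics/w_hold.png

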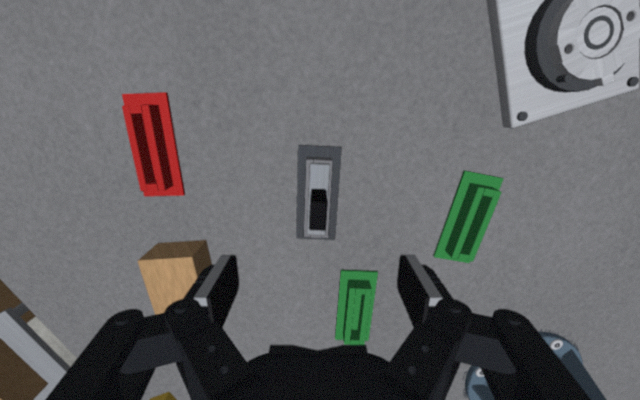

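Ring view: the holes are at about (292,212) and (344,188), with the die centre at (318,202). Holder view: the bar runs from (319,160) to (317,237), with the black handle over its middle and lower part. I'll refine these with blobs and contours.

Run:
```python
from h import *
cal=np.load("pics/w_ring.npy",allow_pickle=True).item(); g=cv2.cvtColor(cv2.imread("pics/w_ring.png"),cv2.COLOR_BGR2GRAY)
H=[]
for u,v in((292,212),(344,188)):
    w=g[v-7:v+8,u-7:u+8].astype(float); m=np.clip(np.median(w)*.75-w,0,None); yy,xx=np.mgrid[v-7:v+8,u-7:u+8]
    c=((xx*m).sum()/m.sum(),(yy*m).sum()/m.sum()); p=onz(cal,c,.058);H.append(p);print("hole",np.round(c,1),p.round(4))
d=H[1]-H[0];print("mid",(H[0]+H[1])/2,"dist",np.hypot(*d[:2]),"yaw",np.arctan2(d[1],d[0]))
# bed corner screws & plate edges
e=(g>110).astype(np.uint8); e[:110]=0;e[265:]=0;e[:,:235]=0;e[:,395:]=0
e=cv2.morphologyEx(e,cv2.MORPH_CLOSE,np.ones((25,25)))
c=max(cv2.findContours(e,0,2)[0],key=cv2.contourArea); P=np.array([onz(cal,q[0],.022)[:2] for q in c],np.float32);print("bed",cv2.minAreaRect(P))
calh=np.load("pics/w_hold.npy",allow_pickle=True).item(); img=cv2.imread("pics/w_hold.png");g=cv2.cvtColor(img,cv2.COLOR_BGR2GRAY)
crop=cv2.resize(img[135:250,280:360],None,fx=5,fy=5,interpolation=cv2.INTER_CUBIC);crop2=cv2.resize(cv2.imread("pics/w_ring.png")[140:250,265:370],None,fx=4,fy=4,interpolation=cv2.INTER_CUBIC)
o=np.zeros((590,840,3),np.uint8);o[:575,:400]=crop;o[:440,410:830]=crop2;cv2.imwrite("pics/crops.png",o[:, :800])
for row in (150,165,175,182,228,234): print(row,g[row,292:348].tolist())
```

```text
hole [291.6 212.3] [ 0.554  -0.1399  0.058 ]
hole [344.  188.2] [ 0.5578 -0.2135  0.058 ]
mid [ 0.5558831  -0.17671467  0.058     ] dist 0.07364028553765002 yaw -1.5196886325811583
bed ((0.5545628666877747, -0.1724521517753601), (0.2405042052268982, 0.22380083799362183), 67.00366973876953)
150 [117, 116, 115, 117, 114, 103, 84, 77, 76, 72, 73, 75, 73, 73, 75, 75, 74, 74, 75, 75, 77, 75, 75, 75, 73, 77, 75, 76, 72, 75, 75, 77, 77, 76, 75, 81, 77, 74, 76, 76, 72, 71, 78, 70, 72, 73, 74, 74, 79, 91, 110, 122, 121, 116, 118, 122]
165 [118, 119, 117, 117, 115, 96, 77, 76, 76, 73, 73, 73, 71, 85, 114, 123, 123, 114, 131, 142, 144, 145, 144, 142, 141, 135, 139, 139, 141, 139, 135, 138, 134, 133, 137, 135, 127, 117, 117, 113, 88, 71, 72, 74, 74, 73, 75, 77, 91, 108, 118, 119, 120, 119, 119, 121]
175 [122, 119, 117, 122, 111, 88, 77, 75, 79, 73, 75, 75, 74, 80, 112, 124, 120, 114, 131, 148, 150, 151, 150, 145, 148, 146, 149, 148, 149, 148, 148, 145, 146, 145, 149, 144, 131, 106, 113, 102, 78, 72, 76, 72, 73, 74, 72, 88, 111, 122, 122, 121, 120, 118, 121, 118]
182 [115, 119, 123, 126, 118, 95, 79, 75, 75, 73, 76, 73, 76, 90, 116, 122, 123, 127, 142, 150, 146, 148, 146, 147, 146, 144, 149, 145, 147, 144, 145, 140, 145, 147, 146, 140, 130, 121, 112, 78, 74, 73, 77, 73, 73, 71, 79, 94, 115, 120, 121, 120, 120, 123, 125, 124]
228 [124, 121, 118, 114, 91, 78, 77, 70, 71, 74, 70, 80, 112, 120, 120, 122, 122, 79, 43, 22, 26, 27, 26, 28, 27, 18, 23, 23, 16, 23, 19, 22, 26, 58, 107, 114, 89, 72, 67, 72, 71, 68, 72, 85, 110, 117, 116, 118, 114, 117, 119, 122, 122, 119, 122, 120]
234 [117, 115, 116, 110, 92, 78, 73, 70, 76, 74, 67, 72, 102, 117, 118, 120, 127, 121, 127, 129, 132, 131, 130, 134, 135, 134, 135, 136, 130, 131, 137, 135, 127, 114, 116, 107, 74, 69, 68, 73, 70, 71, 72, 89, 109, 117, 115, 110, 109, 115, 117, 114, 118, 119, 113, 120]
```

View pics/crops.png

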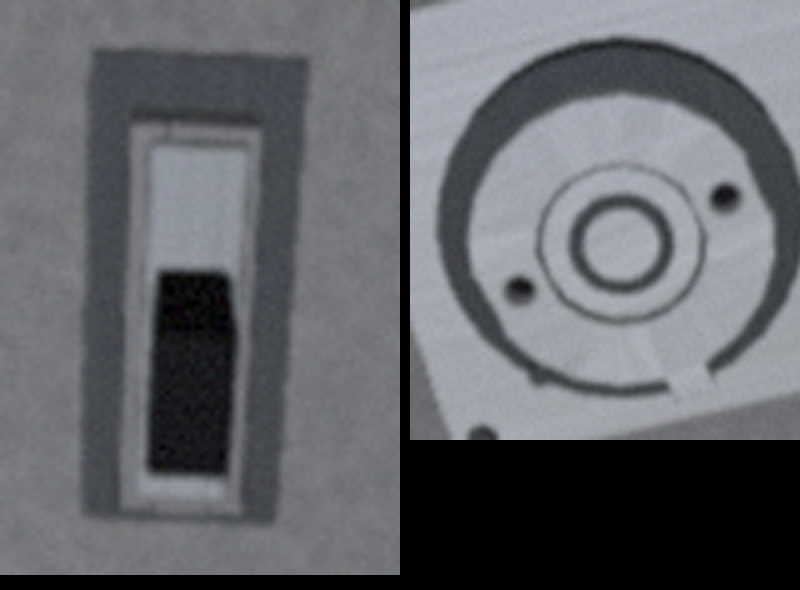

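The crops confirm the layout. The lug is at the ring's lower edge near (335,235) and the stop post is near (297,235), so about 0.7 rad of clockwise turn remains. Next I'll compute the handle pose and grasp it.

Run:
```python
from h import *
cal=np.load("pics/w_hold.npy",allow_pickle=True).item()
Z=lambda u,v,z:onz(cal,(u,v),z)[:2]
fr=lambda x,y:(280+(x+.5)/5-.5,135+(y+.5)/5-.5)
def rep(n,quad,z):
    P=np.array([Z(*fr(*q),z) for q in quad]); a=(P[0]+P[1])/2;b=(P[2]+P[3])/2;d=a-b
    print(n,"c",P.mean(0).round(4),"len",np.hypot(*d).round(4),"w",np.hypot(*(P[0]-P[1])).round(4),np.hypot(*(P[2]-P[3])).round(4),"yaw",np.arctan2(d[1],d[0]).round(3))
rep("foot",[(92,50),(307,58),(275,522),(82,517)],.006)
rep("block",[(132,124),(263,124),(240,514),(120,512)],.03)
rep("bar",[(152,145),(245,148),(225,500),(140,500)],.04)
rep("handletop",[(160,335),(234,335),(227,473),(147,473)],.095)
print(r.nose_length)
```

```text
foot c [0.5106 0.1899] len 0.1416 w 0.0591 0.0592 yaw -0.505
block c [0.5102 0.1901] len 0.1126 w 0.0343 0.0345 yaw -0.504
bar c [0.5123 0.1885] len 0.0997 w 0.0238 0.0237 yaw -0.504
handletop c [0.5128 0.1879] len 0.0342 w 0.0167 0.0187 yaw -0.528
0.019
```

Run:
```python
from h import *
yaw=-.505+np.pi; g=np.array([.5125,.1882])
r.move_to([*g,.17],down(yaw)); r.move_l([*g,.067],speed=.12)
print(r.get_obs()["wrist_force"])
r.gripper_to(0.0); o=r.get_obs(); print(o["t"],o["ee_pos"],o["grip_width"],o["grip_force"],o["wrist_force"])
r.move_l([*g,.072],speed=.03); r.move_l([*g,.17],speed=.12); r.hold(.2)
o=r.get_obs(); print(o["t"],o["ee_pos"],o["grip_width"],o["grip_force"],o["wrist_force"],o["moment"],o["joint_pos"])
cv2.imwrite("pics/held.png",optics.snapshot("wrist"))
cal=optics.calibration("wrist"); np.save("pics/held.npy",cal,allow_pickle=True)
Tw=R.from_rotvec(o["orientation"])
for t in("prong_a","spanner"):
    for q in tip_of("wrist",t)[:2]:
        z=.17-.037-(.01 if t!="spanner" else 0)
        print(t,q["conf"],q["centre"],Tw.inv().apply(onz(cal,q["centre"],z)-o["ee_pos"]).round(4))
```

```text
[ 0.34450056 -0.03494255  0.04358842]
8.225 [0.51268541 0.18817148 0.06731567] 0.22387356232799455 59.091914892196655 [-0.41743454 -0.64567678  2.95270765]
9.7083 [0.5119471  0.18812234 0.16902754] 0.2225458137152021 58.51500391960144 [-0.03466905  0.20468648 -3.1779702 ] [ 0.06572613  0.0029807  -0.02157609] [ 1.34425966e-01  2.04541333e-01  1.75366699e+00  4.77646787e-05
  1.18516619e+00 -9.31311815e-01]
prong_a 0.93 [315.1, 179.7] [ 0.0372 -0.0011  0.0461]
spanner 0.95 [316.1, 241.2] [-0.0005 -0.0005  0.036 ]
```

View pics/held.png

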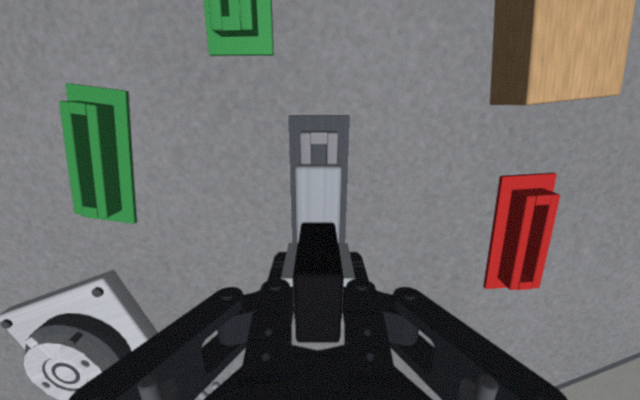

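The spanner is held squarely and centred: bar at (318,200), handle between the pads, spanner origin within about 1 mm of the tool axis. Now to the ring for a light descent.

```bash
cat > f.py <<'E'
from h import *
def st():
    o=r.get_obs(); return o["ee_pos"],np.array(o["wrist_force"]),np.array(o["moment"]),o["t"]
def descend(xy,yaw,z0,zmin,f0,fmax=6,dz=.0005):
    z=z0
    while z>zmin:
        z-=dz; r.move_l([*xy,z],down(yaw),speed=.015)
        p,f,m,t=st()
        if f[2]-f0>fmax: break
    return z
E
python3 - <<'E'
from f import *
c=np.array([.5559,-.1767]); yaw=1.622
r.move_to([*c,.135],down(yaw)); r.move_l([*c,.112],speed=.08); r.hold(.3)
p,f,m,t=st(); print(t,p,f,m); f0=f[2]; np.save("f0.npy",np.r_[f,m])
cv2.imwrite("pics/near.png",optics.snapshot("wrist"))
z=descend(c,yaw,.110,.0945,f0); r.hold(.2)
p,f,m,t=st(); print("cmd",z,t,p,f-np.load("f0.npy")[:3],m-np.load("f0.npy")[3:])
E
```

```text
11.9833 [ 0.55616323 -0.17689396  0.11242648] [-0.66721883  0.64534939 -2.65368027] [-0.01437738 -0.03646481  0.05313667]
cmd 0.09449999999999999 20.05 [ 0.55599395 -0.17675026  0.09528004] [-2.75179757  0.2893371   7.76177028] [ 0.27052576  0.60311258 -0.07383122]
```

Fully seated at TCP z 0.0953, as expected, with light force. Now I'll turn in small clockwise steps while watching the moment.

Run:
```python
from f import *
b=np.load("f0.npy"); c=np.array([.5559,-.1767]); yaw=1.622; z=.0949; d=0
log=[]; hit=0
while d<.95:
    d+=.04 if d<.5 else .012
    r.move_l([*c,z],down(yaw-d),speed=.05)
    p,f,m,t=st(); f=f-b[:3]; m=m-b[3:]; log.append((round(d,3),round(t,2),*(np.r_[p[2]*1e3,f,m[2]]).round(2).tolist()))
    if abs(m[2])>.9 or np.linalg.norm(f)>30: break
for l in log: print(*l)
R0=R.from_rotvec(r.get_obs()["orientation"]).as_matrix(); print("yaw",np.arctan2(R0[1,0],R0[0,0]))
```

```text
0.04 20.3 95.3 -4.88 -0.18 7.68 -0.11
0.08 20.55 95.29 -3.51 0.06 8.57 -0.13
0.12 20.8 95.26 -3.81 0.24 7.77 -0.11
0.16 21.05 95.3 -4.5 -0.42 7.5 -0.09
0.2 21.3 95.29 -3.91 -2.1 8.18 -0.09
0.24 21.55 95.3 -4.47 -1.13 8.59 -0.09
0.28 21.8 95.29 -3.62 -0.41 8.05 -0.12
0.32 22.05 95.27 -4.99 -2.2 8.74 -0.06
0.36 22.3 95.29 -4.08 -1.64 8.62 -0.11
0.4 22.55 95.27 -5.18 -1.61 6.98 -0.02
0.44 22.8 95.29 -5.02 -0.91 8.24 -0.08
0.48 23.05 95.28 -4.89 -2.3 7.83 -0.03
0.52 23.3 95.26 -5.03 -2.47 8.24 -0.03
0.532 23.55 95.3 -4.96 -1.36 6.55 0.07
0.544 23.8 95.27 -5.19 -1.79 9.25 0.1
0.556 24.05 95.29 -3.81 -2.99 7.86 0.09
0.568 24.3 95.31 -4.72 -1.79 8.38 0.1
0.58 24.55 95.29 -4.99 -1.22 7.96 0.13
0.592 24.8 95.3 -4.77 -1.5 8.6 0.06
0.604 25.05 95.3 -6.34 -1.8 7.39 0.09
0.616 25.3 95.28 -6.06 -1.81 7.57 0.06
0.628 25.55 95.26 -5.79 -2.27 7.81 0.14
0.64 25.8 95.29 -5.93 -2.63 9.1 0.11
0.652 26.05 95.28 -5.73 -1.84 8.57 0.12
0.664 26.3 95.28 -5.92 -2.46 8.34 0.07
0.676 26.55 95.27 -5.21 -2.18 9.12 0.09
0.688 26.8 95.31 -5.65 -1.25 8.83 0.08
0.7 27.05 95.29 -5.51 -1.79 9.23 0.15
0.712 27.3 95.28 -7.52 -2.02 9.66 0.1
0.724 27.55 95.3 -6.78 -2.03 9.33 0.08
0.736 27.8 95.27 -6.18 -1.71 9.32 0.14
0.748 28.05 95.25 -5.85 -1.3 9.71 0.13
0.76 28.3 95.28 -6.78 -2.6 9.22 0.05
0.772 28.55 95.26 -6.77 -1.43 9.53 0.05
0.784 28.8 95.27 -7.27 -1.7 9.08 0.1
0.796 29.05 95.29 -7.04 -1.25 9.93 0.1
0.808 29.3 95.28 -7.21 -0.76 10.44 0.1
0.82 29.55 95.29 -6.57 -0.77 10.22 0.12
0.832 29.8 95.27 -7.87 -0.56 11.02 0.19
0.844 30.05 95.28 -8.64 0.45 12.05 0.3
0.856 30.3 95.29 -8.77 0.17 12.0 0.76
0.868 30.55 95.28 -9.2 -0.6 12.65 0.8
0.88 30.8 95.29 -9.3 -0.48 12.64 1.45
yaw 0.7466203442120587
```

The stop was reached at about 0.85 rad with a clear torque rise. I'll relax the twist, lift out, and look at the ring.

Run:
```python
from f import *
b=np.load("f0.npy"); c=np.array([.5559,-.1767]); yaw=1.622-.88
for d in(.015,.03,.035):
    r.move_l([*c,.0953],down(yaw+d),speed=.05); p,f,m,t=st(); print(t,p,f-b[:3],m[2]-b[5])
r.move_l([*c,.100],speed=.02); p,f,m,t=st(); print(t,p,f-b[:3])
r.move_l([*c,.125],speed=.05); r.move_l([*c,.17],speed=.12)
q=np.array([.45,-.15]); r.move_to([*q,.24],down(.75)); 
cal=optics.calibration("wrist"); img=optics.snapshot("wrist"); np.save("pics/after.npy",cal,allow_pickle=True)
p,f,m,t=st(); print(t,p,f); u=proj(cal,[*c,.058]); print("ring px",u)
cv2.imwrite("pics/after.png",img)
```

```text
31.05 [ 0.5545375  -0.17674286  0.09532584] [-8.4109596  -1.59419347  9.58708792] 0.7343191567579601
31.3 [ 0.55461305 -0.17680534  0.09531856] [-8.46221147 -1.55372012 10.39765433] 0.13380418731381133
31.55 [ 0.55469643 -0.17691005  0.09533678] [-7.47811912 -1.06834126  9.26125705] 0.10283792928570268
31.9333 [ 0.55481885 -0.17640056  0.09920218] [-4.71207492 -0.77803372 -0.14801408]
33.7417 [ 0.45003272 -0.15000995  0.23926686] [ 0.62977475  0.03747734 -1.8293321 ]
ring px [403.14214697 128.94740895]
```

View pics/after.png

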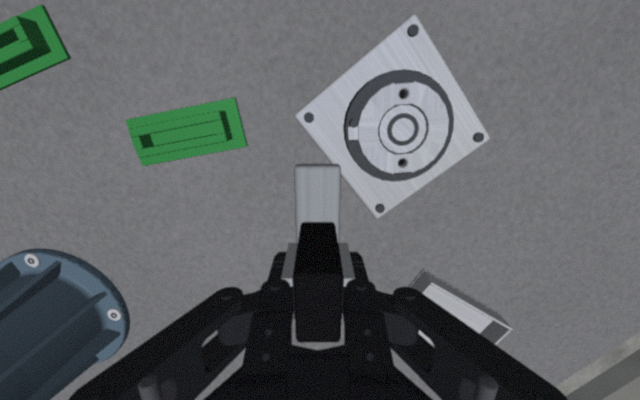

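The ring has turned. The holes are now at (403,94) and (403,162), and the lug is at (352,132). I'll check the angles numerically against the stop post's position from before.

Run:
```python
from h import *
cal=np.load("pics/after.npy",allow_pickle=True).item(); im=cv2.imread("pics/after.png"); g=cv2.cvtColor(im,cv2.COLOR_BGR2GRAY)
H=[]
for u,v in((403,94),(403,162)):
    w=g[v-7:v+8,u-7:u+8].astype(float); m=np.clip(np.median(w)*.75-w,0,None); yy,xx=np.mgrid[v-7:v+8,u-7:u+8]
    c=((xx*m).sum()/m.sum(),(yy*m).sum()/m.sum()); H.append(onz(cal,c,.058)); 
d=H[0]-H[1]; print("mid",(H[0]+H[1])/2,"dist",np.hypot(*d[:2]),"yaw",np.arctan2(d[1],d[0]))
A=np.load("pics/w_ring.npy",allow_pickle=True).item()
def ang(cal,u,v,z=.05):
    p=onz(cal,(u,v),z)[:2]-[.5555,-.1767]; return np.arctan2(p[1],p[0]),np.hypot(*p)
print("before lug",ang(A,335.5,235),"post",ang(A,297.5,235)); print("after lug",ang(cal,352,132))
a=cv2.resize(im[60:200,335:470],None,fx=4,fy=4,interpolation=cv2.INTER_CUBIC); cv2.imwrite("pics/after2.png",a)
```

```text
mid [ 0.55531858 -0.17614024  0.058     ] dist 0.0716933895128697 yaw 0.826758979741764
before lug (np.float64(-3.1039122931284573), np.float64(0.05729608381590951)) post (np.float64(2.258842654576194), np.float64(0.058516041625207765))
after lug (np.float64(2.390917883532379), np.float64(0.05335161468565104))
```

View pics/after2.png

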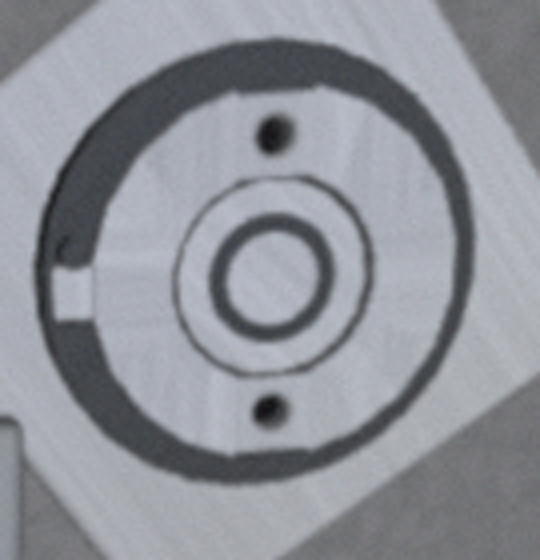

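The lug is against the stop post (crop 65,245), and the holes turned 0.80 rad, so the ring is home. Returning the spanner.

Run:
```python
from f import *
yaw=-.505+np.pi; g=np.array([.5115,.189])
r.move_to([*g,.17],down(yaw)); r.move_l([*g,.085],speed=.12); r.hold(.2); f0=st()[1][2]
r.move_l([*g,.0705],speed=.04)
z=descend(g,yaw,.0705,.0655,f0,fmax=4); p,f,m,t=st(); print(z,t,p,f)
r.gripper_to(0.6); r.hold(.2); print(st())
r.move_l([*g,.17],speed=.12)
q=R.from_rotvec(down(yaw)).apply([-.13,0,0]); r.move_l([*(g+q[:2]),.27],speed=.2)
cal=optics.calibration("wrist"); cv2.imwrite("pics/end.png",optics.snapshot("wrist"))
for t_,zz in(("spanner",.03),("prong_a",.02),("holder",0)):
    for k in tip_of("wrist",t_)[:2]: print(t_,k["conf"],onz(cal,k["centre"],zz))
print(r.get_obs()["t"])
```

```text
0.06699999999999999 38.3833 [0.51158296 0.18899397 0.06733082] [-1.82127446 -1.43401634  2.69644206]
(array([0.51150712, 0.18902148, 0.06699853]), array([ 1.42969371,  0.22768178, -0.21232696]), array([ 0.02405712, -0.03610539, -0.02378131]), 38.9917)
spanner 0.81 [0.51034128 0.18959159 0.03      ]
prong_a 0.8 [0.48065724 0.20464639 0.02      ]
prong_a 0.65 [0.54230732 0.17532597 0.02      ]
holder 0.85 [0.67638331 0.3597662  0.        ]
holder 0.84 [0.50999634 0.1882749  0.        ]
41.1667
```

View pics/end.png

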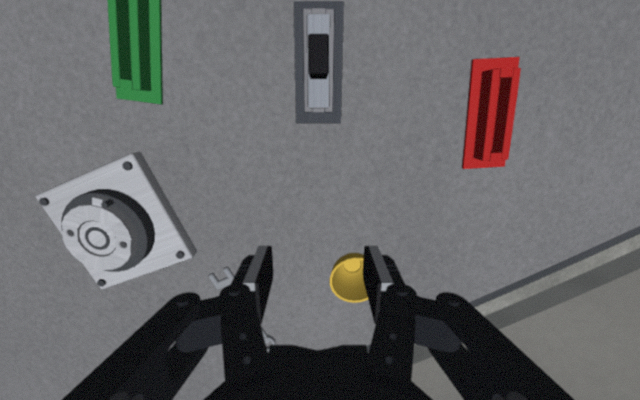

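The spanner stands flat and centred in the grey holder at (318,58), released. The lug is still against the stop, and the gripper is clear at height.

```bash
python3 -c "
from h import *
print(r.finish_job())"
```

```text
the job is handed in; nothing more can be done
None
```

The ring is home against its stop, the spanner is back in the grey holder and released, and the job is handed in at about 41 s; pressing was light, but the last twist at the stop read 1.45–1.5 N m, right at the 1.5 N m limit.

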